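Find the fullest coin tin

ROBOT

A 6-joint arm with a two-finger parallel gripper is mounted at the origin on the work surface. World frame = base frame: x ahead of the robot, y to its left, z up, the work surface at z = 0. Lengths are in m, angles in degrees, forces in N, time in s.
With the tool pointing down it reaches from about 0.35 to 0.875 m from the base axis. Payload 4.2 kg.
Tool frame: the origin (TCP) lies midway between the tips of the shut fingers; the grasp point (between the pads) lies 19 mm behind it; z points along the fingers, y is the line along which they close (so a half turn about z gives the same grasp; the last joint's range is limited). The gripper opens to 87 mm and grips with 3 to 60 N. Pads are 19 mm wide; open, the fingers measure 117 mm over their backs; the gripper's body (75 mm by 190 mm) begins 51 mm behind the grasp point.
Start: joints at [-58.637, 22.042, 0.453, 0, -68.411, -14.817], TCP at [0.178, -0.599, 0.223] pointing down, gripper open.
Joint ranges: [-179.83, 179.83], [-69.29, 118.12], [-61.27, 80.66], [-181.25, 117.63], [-171.15, -9.14], [-177.46, 177.46]. Speed limits (degrees/s): [159.86, 159.86, 180, 180, 180, 180].

INTERFACE

Orientations are given as a 3x3 rotation matrix whose columns are the frame's x, y, z axes.
In Python, from station import r gives the robot as it stands.
- The arm moves only by the tool jog_arm, called in YAML: its name, and indented under it one key for each argument. Schema: {"type":"object","properties":{"steps":{"type":"array","items":{"type":"array","items":{"type":"array","items":{"type":"number"},"minItems":7,"maxItems":7},"minItems":1,"maxItems":8},"minItems":1,"maxItems":1},"only":{"type":"string"},"quiet":{"type":"boolean"},"lines":{"type":"string"}},"required":["steps"],"additionalProperties":false}. steps is a list that holds a single list of rows (three levels of brackets), with 1 to 8 rows, each of 7 numbers: the opening from 0.0 (shut) to 1.0 (fully open), then dx, dy, dz in units of 50 mm, then a rotation vector rx, ry, rz in degrees; each row is the pose to reach, as a shift and turn from the pose commanded when the call began, along the tool's axes at that moment; what a row does not reach only later rows make up. A row lasts 1/10 s, in which the tool goes at most 0.05 m and 8.59 degrees, less where a joint would pass 70% of its speed; a pose out of reach is approached as far as the arm can. The fingers move at their own pace and stop on an object; the grip force is fixed at half the most. Time passes only in rows, so rows that do not move let the fingers close. The tool returns the time, the measured TCP pose, the force, the opening and the grip force at its end. only (a regular expression) keeps the lines of the reply that match it, lines (a string "A,B") keeps lines A to B, and quiet returns only ok. Input that does not fit is refused with a message, and nothing moves.
- r.sense(): the state, without advancing time (a new reading comes with each control period).
- r.capture(name): name is "scene" or "top" or "wrist"; returns a dict with "pixels" (420x560x3 uint8, red, green, blue), "z_map" (420x560 float32, m along the optical axis (not along the pixel's ray), 0 where there is no reading), "K" (3x3 intrinsics, pixels), "world_from_camera" (4x4, takes a point from camera to world coordinates). Camera axes: x right, y up, looking along -z (the intrinsics and any distortion apply to the point x, -y, -z); pixel columns grow to the right and rows downward; lengths in m; the calibration is good to about 2 mm. The wrist camera is an equidistant fisheye: a pixel r from the principal point sees the ray r / f radians off the axis. A picture is of the moment at which its call begins.
- r.finish_job(): hands the job in; it is judged then, once.
The state is a dict: "time_s": time; "joints": joint angles; "joint_velocities": joint speeds; "effort": joint torques, N m; "tcp_pos": TCP position; "ee_rot": TCP orientation; "wrist_force": force on the tool from outside, world axes, zero at the start; "moment": the same for the moment, N m; "gripper_width": opening from 0.0 (shut) to 1.0 (fully open); "gripper_force": force on a finger pad.
Only numpy, scipy, OpenCV 4.12 (cv2) and the standard library are available. Lean on these libraries where they do the work, as an engineer would, in place of code of your own. Each camera call takes 0.05 s, during which the arm holds its last target. There are 200 camera calls.

TASK

The three coin tins from the laundry machines look alike, but one is clearly the heaviest: going from the robot's left to its right, lift each tin about five centimetres straight up off its circle to feel its weight, and set it down gently on the same circle before taking the next. Then lift the heaviest and finish while holding it upright and still in the gripper, about 15 cm above the mat, with the other two left standing on their circles. Do not tip or drop a tin, and leave the padlock, the paper roll and the little pot on the mat where they are.

Things in the scene. Friction and masses are not known exactly. Their poses are not given: they have to be found in the camera images.
- tin_a: one of three coin tins that look alike: closed rigid upright cylinder, 60 mm diameter, 85 mm high, bare metal, flush yellow lid band, black coin slot on top. Origin: centre of its underside, z up. Weight 0.3 to 0.9 kg; one tin, in any of the three places, is at least 150 g heavier than the other two. Starts upright within 8 mm of the centre of one of the mat's circles
- tin_b: one of three coin tins that look alike: closed rigid upright cylinder, 60 mm diameter, 85 mm high, bare metal, flush yellow lid band, black coin slot on top. Origin: centre of its underside, z up. Weight 0.3 to 0.9 kg; one tin, in any of the three places, is at least 150 g heavier than the other two. Starts upright within 8 mm of the centre of one of the mat's circles
- tin_c: one of three coin tins that look alike: closed rigid upright cylinder, 60 mm diameter, 85 mm high, bare metal, flush yellow lid band, black coin slot on top. Origin: centre of its underside, z up. Weight 0.3 to 0.9 kg; one tin, in any of the three places, is at least 150 g heavier than the other two. Starts upright within 8 mm of the centre of one of the mat's circles
- mat: flat black rubber mat fixed on the counter, 250 mm (own x) by 420 mm (own y), 4 mm thick; origin at the centre of its underside. Three circles 120 mm apart lie in a row along its y axis, 20 mm from its middle on the -x side; its x axis points away from the robot, turned at most 0.35 rad
- place_left (a point): centre, on the mat's upper face, of the left circle (84 mm across) on the mat: the robot's left, mat y = +120 mm
- place_middle (a point): centre, on the mat's upper face, of the middle circle (84 mm across) on the mat: mat y = 0
- place_right (a point): centre, on the mat's upper face, of the right circle (84 mm across) on the mat: the robot's right, mat y = -120 mm
- padlock: bystander: brass padlock standing on the mat, 22 x 40 mm, 58 mm high; origin at the centre of its underside
- coin_roll: bystander: white paper roll with a red band standing on the mat, 26 mm diameter, 60 mm high; origin at the centre of its underside
- pot: bystander: small white plastic pot with a red cap standing on the mat, 40 mm diameter, 50 mm high; origin at the centre of its underside

How it is judged (in metres and radians):
On the way, in this order (a step that is already met when the one before it is completed fails the run):
1. the tin on the left circle is held at least 25 mm up, over its circle (within 50 mm sideways) (((horizontal distance between tin_a and place_left below 0.05 m and height (world z) of tin_a above 0.029 m and angle between tin_a's own z axis and vertical below 0.35 rad and contact force between the fingers and tin_a above 1 N) or (horizontal distance between tin_b and place_left below 0.05 m and height (world z) of tin_b above 0.029 m and angle between tin_b's own z axis and vertical below 0.35 rad and contact force between the fingers and tin_b above 1 N) or (horizontal distance between tin_c and place_left below 0.05 m and height (world z) of tin_c above 0.029 m and angle between tin_c's own z axis and vertical below 0.35 rad and contact force between the fingers and tin_c above 1 N))), for 0.2 s.
2. the tin on the middle circle is held at least 25 mm up, over its circle (within 50 mm sideways) (((horizontal distance between tin_a and place_middle below 0.05 m and height (world z) of tin_a above 0.029 m and angle between tin_a's own z axis and vertical below 0.35 rad and contact force between the fingers and tin_a above 1 N) or (horizontal distance between tin_b and place_middle below 0.05 m and height (world z) of tin_b above 0.029 m and angle between tin_b's own z axis and vertical below 0.35 rad and contact force between the fingers and tin_b above 1 N) or (horizontal distance between tin_c and place_middle below 0.05 m and height (world z) of tin_c above 0.029 m and angle between tin_c's own z axis and vertical below 0.35 rad and contact force between the fingers and tin_c above 1 N))), for 0.2 s.
3. the tin on the right circle is held at least 25 mm up, over its circle (within 50 mm sideways) (((horizontal distance between tin_a and place_right below 0.05 m and height (world z) of tin_a above 0.029 m and angle between tin_a's own z axis and vertical below 0.35 rad and contact force between the fingers and tin_a above 1 N) or (horizontal distance between tin_b and place_right below 0.05 m and height (world z) of tin_b above 0.029 m and angle between tin_b's own z axis and vertical below 0.35 rad and contact force between the fingers and tin_b above 1 N) or (horizontal distance between tin_c and place_right below 0.05 m and height (world z) of tin_c above 0.029 m and angle between tin_c's own z axis and vertical below 0.35 rad and contact force between the fingers and tin_c above 1 N))), for 0.2 s.
At the end, for the whole second after the job is handed in: Heaviest tin held in the fingers, still (0.05 m/s), within 0.3 rad of upright, underside over 100 mm above the counter, within 250 mm of the mat's centre, touching no other tin; the other two released on the mat, upright (0.1 rad), at rest, within 30 mm of their starts, neither being the heaviest (((height (world z) of tin_a above 0.1 m and horizontal distance between tin_a and mat below 0.25 m and angle between tin_a's own z axis and vertical below 0.3 rad and linear speed of tin_a below 0.05 m/s and contact force between the fingers and tin_a above 1 N and distance of each of tin_b, tin_c from where it was at the start of the episode below 0.03 m and angle between each of tin_b, tin_c's own z axis and vertical below 0.1 rad and linear speed of each of tin_b, tin_c below 0.03 m/s and contact force between each of the fingers, tin_a and tin_b below 0.1 N and contact force between tin_b and mat between 1 and 5.8 N and contact force between each of the fingers, tin_a and tin_c below 0.1 N and contact force between tin_c and mat between 1 and 5.8 N) or (height (world z) of tin_b above 0.1 m and horizontal distance between tin_b and mat below 0.25 m and angle between tin_b's own z axis and vertical below 0.3 rad and linear speed of tin_b below 0.05 m/s and contact force between the fingers and tin_b above 1 N and distance of each of tin_a, tin_c from where it was at the start of the episode below 0.03 m and angle between each of tin_a, tin_c's own z axis and vertical below 0.1 rad and linear speed of each of tin_a, tin_c below 0.03 m/s and contact force between each of the fingers, tin_b and tin_a below 0.1 N and contact force between tin_a and mat between 1 and 5.8 N and contact force between each of the fingers, tin_b and tin_c below 0.1 N and contact force between tin_c and mat between 1 and 5.8 N) or (height (world z) of tin_c above 0.1 m and horizontal distance between tin_c and mat below 0.25 m and angle between tin_c's own z axis and vertical below 0.3 rad and linear speed of tin_c below 0.05 m/s and contact force between the fingers and tin_c above 1 N and distance of each of tin_a, tin_b from where it was at the start of the episode below 0.03 m and angle between each of tin_a, tin_b's own z axis and vertical below 0.1 rad and linear speed of each of tin_a, tin_b below 0.03 m/s and contact force between each of the fingers, tin_c and tin_a below 0.1 N and contact force between tin_a and mat between 1 and 5.8 N and contact force between each of the fingers, tin_c and tin_b below 0.1 N and contact force between tin_b and mat between 1 and 5.8 N))); the arm keeps its last pose, push and grip.
It fails at once if a coin tin tips over (angle between any of tin_a, tin_b, tin_c's own z axis and vertical above 0.7 rad).
It fails at once if a coin tin is dropped or knocked flying instead of being set down ((linear speed of tin_a above 0.5 m/s and contact force between the fingers and tin_a below 0.1 N) or (linear speed of tin_b above 0.5 m/s and contact force between the fingers and tin_b below 0.1 N) or (linear speed of tin_c above 0.5 m/s and contact force between the fingers and tin_c below 0.1 N)).
It fails at once if the padlock, paper roll or pot is shifted by more than 30 mm (distance of any of padlock, coin_roll, pot from where it was at the start of the episode above 0.03 m).
It also fails if it takes over 64 s, if anything falls off the work surface, if the arm or the gripper's body presses on something with over 40 N, if the wrist force passes 120 N, or if a joint passes its speed limit or range.

## Working session

There is one attempt and no reset: what is moved stays moved. The work goes in short steps, Python scripts to look and compute and a tool call to move; the robot and the scene stay as the last step left them, time stands still between calls to the robot, and variables do not carry over. Pictures are saved under pics/ and viewed, at most 10 in all, crops included, and the job is handed in when it is done.

```bash
ls; mkdir -p pics
```

Run:
```python
from station import r
import cv2,numpy as np
s=r.sense();print({k:np.round(v,3).tolist() for k,v in s.items()})
ims=[]
for n in("top","scene"):
    c=r.capture(n);np.savez(f"pics/{n}0.npz",**c);print(n,c["K"].tolist(),np.round(c["world_from_camera"],3).tolist())
    cv2.imwrite(f"pics/{n}0.png",c["pixels"][:,:,::-1])
```

```text
pics
station.py
{'time_s': 0.0, 'joints': [-58.636, 22.091, 0.378, -0.029, -68.412, -14.816], 'joint_velocities': [0.049, 0.014, 0.01, 0.018, -0.053, 0.102], 'effort': [0.001, -39.066, 18.74, 4.22, 0.011, -0.0], 'tcp_pos': [0.178, -0.599, 0.221], 'ee_rot': [[-0.959, -0.285, -0.001], [-0.285, 0.959, 0.002], [0.0, 0.002, -1.0]], 'wrist_force': [-0.064, 0.417, -0.447], 'moment': [0.034, -0.021, 0.016], 'gripper_force': 0.0, 'gripper_width': 0.996}
top [[487.2468846979001, 0.0, 277.5160651858146], [0.0, 487.2468846979001, 206.0875702028374], [0.0, 0.0, 1.0]] [[-0.128, 0.967, -0.219, 0.444], [-0.992, -0.126, 0.023, 0.051], [-0.005, 0.22, 0.976, 0.807], [0.0, 0.0, 0.0, 1.0]]
scene [[478.63333900376307, 0.0, 283.15560780209177], [0.0, 478.63333900376307, 218.75547103984823], [0.0, 0.0, 1.0]] [[0.376, -0.765, 0.522, 0.976], [0.926, 0.301, -0.226, -0.124], [0.016, 0.569, 0.822, 0.639], [0.0, 0.0, 0.0, 1.0]]
```

View pics/top0.png

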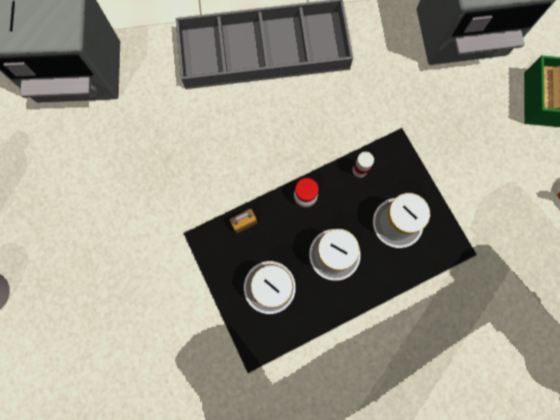

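View pics/scene0.png

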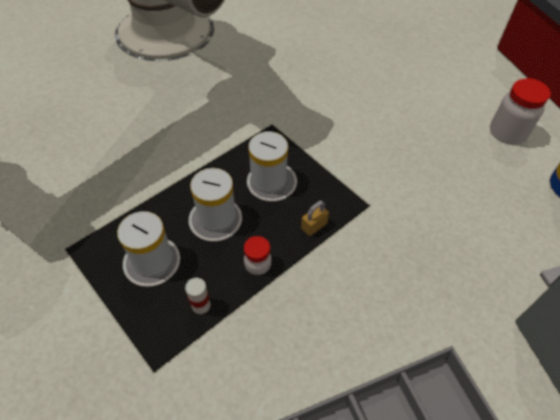

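The top view shows the tin lids at about (270,286), (338,250) and (409,213), left to right. The padlock is at (243,220), the pot at (306,191) and the roll at (364,163). I'll locate them using depth and lid pixels.

Create h.py:
```python
import numpy as np,cv2
from scipy.spatial.transform import Rotation as R
def cloud(c):
    z=c["z_map"].astype(float);v,u=np.mgrid[:z.shape[0],:z.shape[1]];K=c["K"]
    p=np.stack([(u-K[0,2])/K[0,0]*z,-(v-K[1,2])/K[1,1]*z,-z],-1);T=c["world_from_camera"]
    w=p@T[:3,:3].T+T[:3,3];w[z<=0]=np.nan;return w
def tins(c,lo=.08,hi=.10):
    w=cloud(c);m=((w[...,2]>lo)&(w[...,2]<hi)&(w[...,0]>.2)&(w[...,0]<.75)&(abs(w[...,1])<.35)).astype(np.uint8)
    n,l,st,_=cv2.connectedComponentsWithStats(m);o=[]
    for i in range(1,n):
        if st[i,4]<300: continue
        q=w[l==i];ctr,rad=cv2.minEnclosingCircle(q[:,:2].astype(np.float32))
        o.append((ctr[1],ctr[0],rad,np.median(q[:,2]),st[i,4]))
    return sorted(o,reverse=True)
def move(s,target,yaw=None):
    """tool-axis shift (and turn about tool z) from present pose to TCP target, tool y at world yaw deg"""
    d=s["ee_rot"].T@(np.array(target)-s["tcp_pos"]);y=s["ee_rot"][:,1]
    t=None
    if yaw is not None:
        t=-((yaw-np.degrees(np.arctan2(y[1],y[0])))+90)%180-90
    return np.round(d,4),t
```

Run:
```python
from h import *
from station import r
for n in("top","scene"):
    c=dict(np.load(f"pics/{n}0.npz"));print(n)
    for t in tins(c):print(np.round(t,4))
c=dict(np.load("pics/top0.npz"));w=cloud(c)
for n,(u,v) in dict(padlock=(243,220),pot=(306,191),roll=(364,163),c1=(403,129),c2=(475,253),c3=(249,370),c4=(187,234)).items():print(n,np.round(w[v,u],3))
m=(w[...,2]>.02)&(w[...,2]<.075)&(c["pixels"].max(-1)>0)
n,l,st,ce=cv2.connectedComponentsWithStats(m.astype(np.uint8))
for i in range(1,n):
    if 100<st[i,4]<3000 :print(np.round(ce[i]),st[i,4],np.round(np.nanmin(w[l==i],0),3),np.round(np.nanmax(w[l==i],0),3))
```

```text
top
[5.790e-02 4.880e-01 3.030e-02 8.850e-02 1.349e+03]
[-4.770e-02  5.288e-01  3.040e-02  8.860e-02  1.308e+03]
[-1.623e-01  5.696e-01  3.050e-02  8.870e-02  1.278e+03]
scene
[5.840e-02 4.878e-01 3.140e-02 8.850e-02 9.760e+02]
[-4.750e-02  5.290e-01  3.130e-02  8.860e-02  1.161e+03]
[-1.615e-01  5.701e-01  3.170e-02  8.870e-02  1.414e+03]
padlock [0.602 0.09  0.035]
pot [ 0.632 -0.016  0.053]
roll [ 0.663 -0.113  0.064]
c1 [ 0.734 -0.205  0.001]
c2 [ 0.504 -0.281  0.006]
c3 [0.368 0.11  0.003]
c4 [0.597 0.188 0.002]
[441.  37.] 1179 [ 0.836 -0.418  0.02 ] [ 0.963 -0.268  0.075]
[103.  71.] 1108 [0.847 0.277 0.02 ] [0.971 0.433 0.075]
[545.  89.] 1896 [ 0.705 -0.482  0.02 ] [ 0.815 -0.417  0.064]
[363. 163.] 324 [ 0.655 -0.128  0.021] [ 0.681 -0.103  0.068]
[306. 192.] 522 [ 0.615 -0.035  0.02 ] [0.652 0.003 0.057]
[391. 227.] 332 [ 0.54  -0.172  0.02 ] [ 0.592 -0.132  0.075]
[243. 220.] 364 [0.587 0.069 0.02 ] [0.618 0.111 0.064]
[325. 265.] 139 [ 0.499 -0.058  0.021] [ 0.543 -0.018  0.075]
```
Tins: L (0.488,0.058), M (0.529,-0.0476), R (0.570,-0.162). Row direction: (0.041,-0.11)-ish; mat x axis direction: yaw ~ 21deg? mat x = perpendicular: (0.94,0.35)? Hmm, c3->c4: (0.229,0.078): yaw ~19°-20. Good.

The tins are at left (0.488, 0.058), middle (0.529, -0.048) and right (0.570, -0.162), and the mat is turned by about 20°. I'll close along mat x, which keeps the gripper body clear of the neighbouring tins. First I move over the left tin at height.

The manual's scale: shifts go in units of 50 mm. Converting my numbers, 0.27 m is 5.4, -0.24 m is -4.8.

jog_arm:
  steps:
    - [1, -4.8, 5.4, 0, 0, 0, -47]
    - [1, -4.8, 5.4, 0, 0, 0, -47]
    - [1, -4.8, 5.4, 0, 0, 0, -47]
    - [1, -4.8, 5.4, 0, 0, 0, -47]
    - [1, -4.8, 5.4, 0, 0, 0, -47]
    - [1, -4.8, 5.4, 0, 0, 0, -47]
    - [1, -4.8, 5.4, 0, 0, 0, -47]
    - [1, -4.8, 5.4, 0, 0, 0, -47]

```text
refused: steps: the value is too long (schema: maxItems 1). Nothing was moved.
```

Wrong form. The message asks for a list holding one list of rows, three levels of brackets, so I'll send the same numbers that way.

jog_arm:
  steps:
    - [[1, -4.8, 5.4, 0, 0, 0, -47], [1, -4.8, 5.4, 0, 0, 0, -47], [1, -4.8, 5.4, 0, 0, 0, -47], [1, -4.8, 5.4, 0, 0, 0, -47], [1, -4.8, 5.4, 0, 0, 0, -47], [1, -4.8, 5.4, 0, 0, 0, -47], [1, -4.8, 5.4, 0, 0, 0, -47], [1, -4.8, 5.4, 0, 0, 0, -47]]

```text
time_s: 0.9
tcp_pos: [0.3321, -0.2686, 0.2226]
ee_rot: [[-0.441, -0.898, 0.001], [-0.898, 0.441, 0.001], [-0.001, -0.0, -1.0]]
wrist_force: [0.1, -1.3, -0.1]
gripper_width: 0.996
gripper_force: 0.0
```

Run:
```python
from h import *
from station import r
s=r.sense();print(np.round(s["joints"],1),s["tcp_pos"],move(s,[.488,.058,.16],20))
```

```text
[-17.    2.3 -25.4  -0.  -62.3  -9.1] [ 0.33210652 -0.26857255  0.22261907] (array([-0.3618,  0.0041,  0.0629]), np.float64(-46.15675931134024))
```

jog_arm:
  steps:
    - [[1, -7.24, 0.08, 1, 0, 0, -46], [1, -7.24, 0.08, 1, 0, 0, -46], [1, -7.24, 0.08, 1, 0, 0, -46], [1, -7.24, 0.08, 1, 0, 0, -46], [1, -7.24, 0.08, 1, 0, 0, -46], [1, -7.24, 0.08, 1, 0, 0, -46], [1, -7.24, 0.08, 1, 0, 0, -46], [1, -7.24, 0.08, 1, 0, 0, -46]]

```text
time_s: 1.7
tcp_pos: [0.4904, 0.057, 0.1715]
ee_rot: [[0.338, -0.941, -0.001], [-0.941, -0.338, -0.0], [0.0, 0.001, -1.0]]
wrist_force: [0.0, -0.8, -0.3]
gripper_width: 1.001
gripper_force: 0.0
```

jog_arm:
  steps:
    - [[1, 0, 0, 0, 0, 0, 0], [1, 0, 0, 0, 0, 0, 0], [1, 0, 0, 0, 0, 0, 0]]

```text
time_s: 2.0
tcp_pos: [0.4882, 0.0526, 0.1727]
ee_rot: [[0.333, -0.943, -0.0], [-0.943, -0.333, -0.0], [-0.0, 0.0, -1.0]]
wrist_force: [-1.1, 0.4, -0.5]
gripper_width: 1.003
gripper_force: 0.0
```

Run:
```python
from h import *
from station import r
s=r.sense();print(np.round(s["joints"],1),s["tcp_pos"],move(s,[.488,.058,.04],20))
c=r.capture("wrist");cv2.imwrite("pics/w1.png",c["pixels"][:,:,::-1])
```

```text
[ 25.1  11.6 -22.2  -0.  -56.2  -5.7] [0.48823846 0.05259269 0.17266014] (array([-0.0052, -0.0016,  0.1327]), np.float64(-0.5548278649568488))
```

View pics/w1.png

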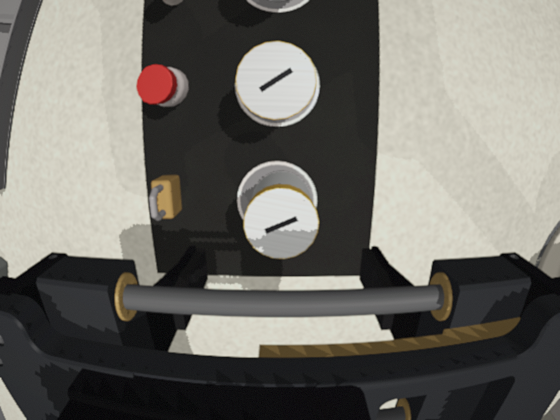

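The wrist view shows the left tin (280,222) centred between the fingers at (185,290) and (380,290), aligned with the mat. Next I descend and grip.

To row units: 0.06 m is 1.2, -0.005 m is -0.1.

jog_arm:
  steps:
    - [[1, -0.1, -0.03, 0.6, 0, 0, 0], [1, -0.1, -0.03, 1.2, 0, 0, 0], [1, -0.1, -0.03, 1.8, 0, 0, 0], [1, -0.1, -0.03, 2.2, 0, 0, 0], [1, -0.1, -0.03, 2.6, 0, 0, 0], [1, -0.1, -0.03, 2.66, 0, 0, 0], [1, -0.1, -0.03, 2.66, 0, 0, 0]]

```text
time_s: 2.75
tcp_pos: [0.4885, 0.0583, 0.0397]
ee_rot: [[0.334, -0.943, -0.0], [-0.943, -0.334, -0.0], [0.0, 0.001, -1.0]]
wrist_force: [-0.2, 0.2, 0.3]
gripper_width: 1.0
gripper_force: 0.0
```

jog_arm:
  steps:
    - [[0, 0, 0, 0, 0, 0, 0], [0, 0, 0, 0, 0, 0, 0], [0, 0, 0, 0, 0, 0, 0], [0, 0, 0, 0, 0, 0, 0], [0, 0, 0, 0, 0, 0, 0], [0, 0, 0, 0, 0, 0, 0], [0, 0, 0, 0, 0, 0, 0], [0, 0, 0, 0, 0, 0, 0]]

```text
time_s: 3.55
tcp_pos: [0.4883, 0.0591, 0.04]
ee_rot: [[0.335, -0.942, -0.0], [-0.942, -0.335, -0.0], [0.0, 0.001, -1.0]]
wrist_force: [-2.3, 0.8, 6.1]
gripper_width: 0.681
gripper_force: 30.0
```

Gripped (0.681 × 87 mm = 59 mm). I'll lift 5 cm, hold still and read the force.

jog_arm:
  steps:
    - [[0, 0, 0, -0.2, 0, 0, 0], [0, 0, 0, -0.4, 0, 0, 0], [0, 0, 0, -0.6, 0, 0, 0], [0, 0, 0, -0.8, 0, 0, 0], [0, 0, 0, -1, 0, 0, 0], [0, 0, 0, -1, 0, 0, 0], [0, 0, 0, -1, 0, 0, 0], [0, 0, 0, -1, 0, 0, 0]]

```text
time_s: 4.35
tcp_pos: [0.488, 0.059, 0.0891]
ee_rot: [[0.334, -0.942, -0.001], [-0.942, -0.334, -0.0], [-0.0, 0.001, -1.0]]
wrist_force: [-0.1, -0.3, -8.9]
gripper_width: 0.683
gripper_force: 30.0
```

Create feel.py:
```python
from h import *
from station import r
f=[];s0=r.sense();f=[s0["wrist_force"][2]];e=[s0["effort"][1:3]]
for i in range(8):
    c=r.capture("top" if i==7 else "scene");s=r.sense();f.append(s["wrist_force"][2]);e.append(s["effort"][1:3])
print("Fz",np.round(f,2),"mean",np.mean(f),"effort",np.mean(e,0))
print(s["time_s"],s["tcp_pos"],s["gripper_width"],s["gripper_force"],np.round(s["joints"],1))
for t in tins(c,.08,.16):print(np.round(t,4))
```

```bash
python3 feel.py
```

```text
Fz [-8.91 -8.33 -7.83 -8.34 -7.9  -8.17 -7.73 -7.59 -7.85] mean -8.07334218909107 effort [-34.39750552  16.46064103]
4.75 [0.48854684 0.05913368 0.0893821 ] 0.6860191519684802 29.99950939323753 [ 25.9  17.7 -28.2   0.  -44.1  -6.3]
[-4.790e-02  5.286e-01  3.060e-02  8.850e-02  1.307e+03]
[-1.621e-01  5.699e-01  3.070e-02  8.860e-02  1.276e+03]
```

jog_arm:
  steps:
    - [[0, 0, 0, 0.3, 0, 0, 0], [0, 0, 0, 0.6, 0, 0, 0], [0, 0, 0, 0.8, 0, 0, 0], [0, 0, 0, 0.9, 0, 0, 0], [0, 0, 0, 0.96, 0, 0, 0], [0, 0, 0, 1, 0, 0, 0], [0, 0, 0, 1, 0, 0, 0], [0, 0, 0, 1, 0, 0, 0]]

```text
time_s: 5.55
tcp_pos: [0.4892, 0.0594, 0.04]
ee_rot: [[0.335, -0.942, 0.001], [-0.942, -0.335, 0.001], [-0.0, -0.002, -1.0]]
wrist_force: [0.4, 0.3, -6.6]
gripper_width: 0.686
gripper_force: 30.0
```

jog_arm:
  steps:
    - [[1, 0, 0, 0, 0, 0, 0], [1, 0, 0, 0, 0, 0, 0], [1, 0, 0, 0, 0, 0, 0], [1, 0, 0, 0, 0, 0, 0], [1, 0, 0, 0, 0, 0, 0], [1, 0, 0, 0, 0, 0, 0], [1, 0, 0, 0, 0, 0, 0], [1, 0, 0, 0, 0, 0, 0]]

```text
time_s: 6.35
tcp_pos: [0.4886, 0.0592, 0.0395]
ee_rot: [[0.335, -0.942, -0.0], [-0.942, -0.335, -0.0], [0.0, 0.0, -1.0]]
wrist_force: [-0.1, -0.2, -0.5]
gripper_width: 1.001
gripper_force: 0.0
```

To row units: -0.12 m is -2.4, 0.114 m is 2.28.

jog_arm:
  steps:
    - [[1, 0, 0, -0.6, 0, 0, 0], [1, 0, 0, -1.4, 0, 0, 0], [1, 0, 0, -2, 0, 0, 0], [1, 0.8, -0.02, -2.4, 0, 0, 0], [1, 1.6, -0.04, -2.4, 0, 0, 0], [1, 2.28, -0.04, -2.4, 0, 0, 0], [1, 2.28, -0.04, -2.4, 0, 0, 0], [1, 2.28, -0.04, -2.4, 0, 0, 0]]

```text
time_s: 7.15
tcp_pos: [0.5284, -0.0483, 0.1592]
ee_rot: [[0.333, -0.943, -0.001], [-0.943, -0.333, 0.0], [-0.0, 0.001, -1.0]]
wrist_force: [0.1, -0.8, 0.1]
gripper_width: 0.995
gripper_force: 0.0
```

Run:
```python
from h import *
from station import r
c=r.capture("top")
for t in tins(c,.08,.1):print(np.round(t,4))
s=r.sense();print(np.round(s["joints"],1),s["tcp_pos"],move(s,[.5288,-.0477,.04],20))
c=r.capture("scene")
for t in tins(c,.08,.1):print(np.round(t,4))
```

```text
[4.820e-02 4.776e-01 2.570e-02 8.850e-02 4.180e+02]
[ 12.4  16.2 -18.1  -0.  -55.8   7.1] [ 0.52824708 -0.04765322  0.15920735] (array([ 0.0003, -0.0006,  0.1192]), np.float64(-0.4857714735086347))
[5.880e-02 4.885e-01 3.130e-02 8.850e-02 8.860e+02]
[-4.700e-02  5.289e-01  3.120e-02  8.860e-02  1.125e+03]
[-1.612e-01  5.703e-01  3.100e-02  8.870e-02  1.416e+03]
```

The left tin is back within 1 mm of where it started. Now the middle tin.

To row units: 0.119 m is 2.38, 0.11 m is 2.2.

jog_arm:
  steps:
    - [[1, 0, 0, 0.6, 0, 0, 0], [1, 0, 0, 1.2, 0, 0, 0], [1, 0, 0, 1.8, 0, 0, 0], [1, 0, 0, 2.2, 0, 0, 0], [1, 0, 0, 2.38, 0, 0, 0], [1, 0, 0, 2.38, 0, 0, 0], [1, 0, 0, 2.38, 0, 0, 0]]

```text
time_s: 7.95
tcp_pos: [0.5294, -0.047, 0.0414]
ee_rot: [[0.336, -0.942, 0.002], [-0.942, -0.336, 0.0], [0.0, -0.002, -1.0]]
wrist_force: [0.3, -0.1, -0.4]
gripper_width: 1.002
gripper_force: 0.0
```

jog_arm:
  steps:
    - [[0, 0, 0, 0, 0, 0, 0], [0, 0, 0, 0, 0, 0, 0], [0, 0, 0, 0, 0, 0, 0], [0, 0, 0, 0, 0, 0, 0], [0, 0, 0, 0, 0, 0, 0], [0, 0, 0, 0, 0, 0, 0], [0, 0, 0, 0, 0, 0, 0], [0, 0, 0, 0, 0, 0, 0]]

```text
time_s: 8.75
tcp_pos: [0.5292, -0.0476, 0.0409]
ee_rot: [[0.335, -0.942, 0.001], [-0.942, -0.335, 0.0], [0.0, -0.001, -1.0]]
wrist_force: [1.0, 1.2, 3.5]
gripper_width: 0.684
gripper_force: 30.0
```

To row units: -0.05 m is -1, -0.04 m is -0.8.

jog_arm:
  steps:
    - [[0, 0, 0, -0.2, 0, 0, 0], [0, 0, 0, -0.4, 0, 0, 0], [0, 0, 0, -0.6, 0, 0, 0], [0, 0, 0, -0.8, 0, 0, 0], [0, 0, 0, -1, 0, 0, 0], [0, 0, 0, -1, 0, 0, 0], [0, 0, 0, -1, 0, 0, 0], [0, 0, 0, -1, 0, 0, 0]]

```text
time_s: 9.55
tcp_pos: [0.5281, -0.0476, 0.0901]
ee_rot: [[0.334, -0.942, -0.001], [-0.942, -0.334, 0.0], [-0.0, 0.001, -1.0]]
wrist_force: [-0.2, -0.4, -4.9]
gripper_width: 0.685
gripper_force: 30.0
```

```bash
python3 feel.py
```

```text
Fz [-4.88 -4.74 -4.3  -4.89 -3.13 -3.43 -3.43 -3.64 -4.32] mean -4.081816015338438 effort [-36.01063013  15.84810615]
9.95 [ 0.52856097 -0.0475844   0.09037569] 0.6847332607173439 29.999781413935125 [ 12.4  20.9 -22.8   0.  -46.3   7.2]
```

jog_arm:
  steps:
    - [[0, 0, 0, 0.3, 0, 0, 0], [0, 0, 0, 0.6, 0, 0, 0], [0, 0, 0, 0.8, 0, 0, 0], [0, 0, 0, 0.9, 0, 0, 0], [0, 0, 0, 0.96, 0, 0, 0], [0, 0, 0, 1, 0, 0, 0], [0, 0, 0, 1, 0, 0, 0], [0, 0, 0, 1, 0, 0, 0]]

```text
time_s: 10.75
tcp_pos: [0.5291, -0.0475, 0.041]
ee_rot: [[0.335, -0.942, 0.001], [-0.942, -0.335, 0.0], [0.0, -0.001, -1.0]]
wrist_force: [-0.2, -0.3, -3.6]
gripper_width: 0.683
gripper_force: 30.0
```

jog_arm:
  steps:
    - [[1, 0, 0, 0, 0, 0, 0], [1, 0, 0, 0, 0, 0, 0], [1, 0, 0, 0, 0, 0, 0], [1, 0, 0, 0, 0, 0, 0], [1, 0, 0, 0, 0, 0, 0], [1, 0, 0, 0, 0, 0, 0], [1, 0, 0, 0, 0, 0, 0], [1, 0, 0, 0, 0, 0, 0]]

```text
time_s: 11.55
tcp_pos: [0.5286, -0.0476, 0.0405]
ee_rot: [[0.335, -0.942, -0.0], [-0.942, -0.335, -0.0], [0.0, 0.0, -1.0]]
wrist_force: [0.1, 0.1, 0.1]
gripper_width: 1.002
gripper_force: 0.0
```

Run:
```python
from h import *
from station import r
s=r.sense();print(move(s,[.5698,-.162,.16],20))
```

```text
(array([ 0.1216, -0.0005, -0.1195]), np.float64(-0.4495362671904104))
```

jog_arm:
  steps:
    - [[1, 0, 0, -0.6, 0, 0, 0], [1, 0, 0, -1.4, 0, 0, 0], [1, 0, 0, -2, 0, 0, 0], [1, 0.8, 0, -2.4, 0, 0, 0], [1, 1.6, 0, -2.4, 0, 0, 0], [1, 2.44, 0, -2.4, 0, 0, 0], [1, 2.44, 0, -2.4, 0, 0, 0], [1, 2.44, 0, -2.4, 0, 0, 0]]

```text
time_s: 12.35
tcp_pos: [0.569, -0.1633, 0.1599]
ee_rot: [[0.333, -0.943, -0.001], [-0.943, -0.333, 0.0], [-0.001, 0.001, -1.0]]
wrist_force: [-0.9, 0.2, -0.4]
gripper_width: 0.997
gripper_force: 0.0
```

Run:
```python
from h import *
from station import r
c=r.capture("scene")
for t in tins(c,.08,.1):print(np.round(t,4))
s=r.sense();print(np.round(s["joints"],1),s["tcp_pos"],move(s,[.5698,-.162,.04],20))
```

```text
[5.830e-02 4.881e-01 3.190e-02 8.860e-02 9.850e+02]
[-4.660e-02  5.285e-01  3.120e-02  8.870e-02  1.165e+03]
[-1.610e-01  5.709e-01  3.050e-02  8.870e-02  1.139e+03]
[ -0.3  21.8  -9.5  -0.  -58.8  19.8] [ 0.56891772 -0.16249888  0.16004542] (array([-1.0e-04, -1.1e-03,  1.2e-01]), np.float64(-0.4936410125594648))
```

To row units: 0.12 m is 2.4, 0.11 m is 2.2.

jog_arm:
  steps:
    - [[1, 0, 0, 0.6, 0, 0, 0], [1, 0, -0.02, 1.2, 0, 0, 0], [1, 0, -0.02, 1.8, 0, 0, 0], [1, 0, -0.02, 2.2, 0, 0, 0], [1, 0, -0.02, 2.4, 0, 0, 0], [1, 0, -0.02, 2.4, 0, 0, 0], [1, 0, -0.02, 2.4, 0, 0, 0]]

```text
time_s: 13.1
tcp_pos: [0.5712, -0.1618, 0.0415]
ee_rot: [[0.336, -0.942, 0.002], [-0.942, -0.336, -0.0], [0.001, -0.001, -1.0]]
wrist_force: [0.3, 0.1, -0.0]
gripper_width: 0.999
gripper_force: 0.0
```

jog_arm:
  steps:
    - [[0, 0, 0, 0, 0, 0, 0], [0, 0, 0, 0, 0, 0, 0], [0, 0, 0, 0, 0, 0, 0], [0, 0, 0, 0, 0, 0, 0], [0, 0, 0, 0, 0, 0, 0], [0, 0, 0, 0, 0, 0, 0], [0, 0, 0, 0, 0, 0, 0], [0, 0, 0, 0, 0, 0, 0]]

```text
time_s: 13.9
tcp_pos: [0.5706, -0.1623, 0.0409]
ee_rot: [[0.335, -0.942, 0.001], [-0.942, -0.335, -0.0], [0.0, -0.0, -1.0]]
wrist_force: [0.7, 0.8, 3.5]
gripper_width: 0.679
gripper_force: 30.0
```

To row units: -0.05 m is -1, -0.04 m is -0.8.

jog_arm:
  steps:
    - [[0, 0, 0, -0.2, 0, 0, 0], [0, 0, 0, -0.4, 0, 0, 0], [0, 0, 0, -0.6, 0, 0, 0], [0, 0, 0, -0.8, 0, 0, 0], [0, 0, 0, -1, 0, 0, 0], [0, 0, 0, -1, 0, 0, 0], [0, 0, 0, -1, 0, 0, 0], [0, 0, 0, -1, 0, 0, 0]]

```text
time_s: 14.7
tcp_pos: [0.5698, -0.1621, 0.09]
ee_rot: [[0.334, -0.942, -0.001], [-0.942, -0.334, 0.0], [-0.001, 0.001, -1.0]]
wrist_force: [-0.3, 0.3, -4.7]
gripper_width: 0.683
gripper_force: 30.0
```

```bash
python3 feel.py
```

```text
Fz [-4.69 -4.38 -5.02 -4.07 -4.94 -4.07 -5.29 -4.67 -4.58] mean -4.635430435990518 effort [-41.93887273  16.98145509]
15.1 [ 0.57033627 -0.16222726  0.09037853] 0.6820050334949717 29.999614460393786 [ -0.2  26.1 -14.    0.  -50.   19.8]
[5.800e-02 4.890e-01 3.030e-02 8.850e-02 1.349e+03]
[-1.535e-01  5.646e-01  2.960e-02  1.315e-01  3.740e+02]
```

The left tin reads 8.1 N, against 4.1 N for the middle and 4.6 N for the right, so the left is the heaviest. I'll set the right one down and go back.

To row units: 0.05 m is 1, 0.048 m is 0.96.

jog_arm:
  steps:
    - [[0, 0, 0, 0.3, 0, 0, 0], [0, 0, 0, 0.6, 0, 0, 0], [0, 0, 0, 0.8, 0, 0, 0], [0, 0, 0, 0.9, 0, 0, 0], [0, 0, 0, 0.96, 0, 0, 0], [0, 0, 0, 1, 0, 0, 0], [0, 0, 0, 1, 0, 0, 0], [0, 0, 0, 1, 0, 0, 0]]

```text
time_s: 15.9
tcp_pos: [0.5708, -0.1622, 0.041]
ee_rot: [[0.335, -0.942, 0.001], [-0.942, -0.335, -0.0], [0.0, -0.001, -1.0]]
wrist_force: [0.1, 0.3, -4.7]
gripper_width: 0.687
gripper_force: 30.0
```

jog_arm:
  steps:
    - [[1, 0, 0, 0, 0, 0, 0], [1, 0, 0, 0, 0, 0, 0], [1, 0, 0, 0, 0, 0, 0], [1, 0, 0, 0, 0, 0, 0], [1, 0, 0, 0, 0, 0, 0], [1, 0, 0, 0, 0, 0, 0], [1, 0, 0, 0, 0, 0, 0], [1, 0, 0, 0, 0, 0, 0]]

```text
time_s: 16.7
tcp_pos: [0.5704, -0.1622, 0.0405]
ee_rot: [[0.335, -0.942, -0.0], [-0.942, -0.335, -0.0], [0.0, 0.0, -1.0]]
wrist_force: [0.6, 0.1, 0.3]
gripper_width: 0.997
gripper_force: 0.0
```

Run:
```python
from h import *
from station import r
s=r.sense();print(move(s,[.4885,.0583,.16],20))
```

```text
(array([-0.2352,  0.0034, -0.1195]), np.float64(-0.45071091373483796))
```

To row units: -0.235 m is -4.7, -0.19 m is -3.8.

jog_arm:
  steps:
    - [[1, 0, 0, -0.8, 0, 0, 0], [1, 0, 0, -1.6, 0, 0, 0], [1, 0, 0, -2.2, 0, 0, 0], [1, -0.8, 0, -2.4, 0, 0, 0], [1, -1.8, 0.02, -2.4, 0, 0, 0], [1, -2.8, 0.04, -2.4, 0, 0, 0], [1, -3.8, 0.06, -2.4, 0, 0, 0], [1, -4.7, 0.07, -2.4, 0, 0, 0]]

```text
time_s: 17.5
tcp_pos: [0.4874, 0.0598, 0.1608]
ee_rot: [[0.335, -0.942, 0.0], [-0.942, -0.335, 0.0], [-0.0, -0.001, -1.0]]
wrist_force: [1.2, 0.9, 0.3]
gripper_width: 0.999
gripper_force: 0.0
```

jog_arm:
  steps:
    - [[1, 0, 0, 0, 0, 0, 0], [1, 0, 0, 0, 0, 0, 0], [1, 0, 0, 0, 0, 0, 0], [1, 0, 0, 0, 0, 0, 0]]

```text
time_s: 17.9
tcp_pos: [0.4887, 0.0571, 0.1604]
ee_rot: [[0.333, -0.943, -0.0], [-0.943, -0.333, -0.0], [0.0, 0.0, -1.0]]
wrist_force: [0.0, -0.2, -0.3]
gripper_width: 1.003
gripper_force: 0.0
```

Run:
```python
from h import *
from station import r
c=r.capture("scene")
for t in tins(c,.08,.1):print(np.round(t,4))
s=r.sense();print(np.round(s["joints"],1),s["tcp_pos"],move(s,[.4885,.0583,.04],20))
```

```text
[5.860e-02 4.888e-01 3.130e-02 8.860e-02 9.790e+02]
[-4.700e-02  5.283e-01  3.120e-02  8.870e-02  1.160e+03]
[-1.619e-01  5.702e-01  3.140e-02  8.870e-02  1.417e+03]
[ 25.6  12.5 -23.    0.  -54.5  -6.2] [0.48875092 0.05696216 0.16038209] (array([-0.0014, -0.0002,  0.1204]), np.float64(-0.578349704047298))
```

To row units: 0.12 m is 2.4, 0.11 m is 2.2.

jog_arm:
  steps:
    - [[1, -0.02, 0, 0.6, 0, 0, 0], [1, -0.02, 0, 1.2, 0, 0, 0], [1, -0.02, 0, 1.8, 0, 0, 0], [1, -0.02, 0, 2.2, 0, 0, 0], [1, -0.02, 0, 2.4, 0, 0, 0], [1, -0.02, 0, 2.4, 0, 0, 0], [1, -0.02, 0, 2.4, 0, 0, 0]]

```text
time_s: 18.65
tcp_pos: [0.489, 0.0589, 0.0412]
ee_rot: [[0.334, -0.943, 0.001], [-0.943, -0.334, 0.0], [0.0, -0.001, -1.0]]
wrist_force: [1.1, -0.9, 0.9]
gripper_width: 1.003
gripper_force: 0.0
```

jog_arm:
  steps:
    - [[0, 0, 0, 0, 0, 0, 0], [0, 0, 0, 0, 0, 0, 0], [0, 0, 0, 0, 0, 0, 0], [0, 0, 0, 0, 0, 0, 0], [0, 0, 0, 0, 0, 0, 0], [0, 0, 0, 0, 0, 0, 0], [0, 0, 0, 0, 0, 0, 0], [0, 0, 0, 0, 0, 0, 0]]

```text
time_s: 19.45
tcp_pos: [0.4891, 0.0594, 0.0411]
ee_rot: [[0.335, -0.942, 0.002], [-0.942, -0.335, 0.001], [0.0, -0.002, -1.0]]
wrist_force: [2.3, 1.2, 3.3]
gripper_width: 0.684
gripper_force: 30.0
```

jog_arm:
  steps:
    - [[0, 0, 0, -0.4, 0, 0, 0], [0, 0, 0, -0.8, 0, 0, 0], [0, 0, 0, -1.2, 0, 0, 0], [0, 0, 0, -1.6, 0, 0, 0], [0, 0, 0, -2, 0, 0, 0], [0, 0, 0, -2.4, 0, 0, 0], [0, 0, 0, -2.8, 0, 0, 0], [0, 0, 0, -3, 0, 0, 0]]

```text
time_s: 20.25
tcp_pos: [0.4863, 0.0586, 0.1895]
ee_rot: [[0.334, -0.943, -0.004], [-0.943, -0.334, -0.0], [-0.001, 0.004, -1.0]]
wrist_force: [0.5, 0.6, -8.5]
gripper_width: 0.687
gripper_force: 30.0
```

jog_arm:
  steps:
    - [[0, 0, 0, 0, 0, 0, 0], [0, 0, 0, 0, 0, 0, 0], [0, 0, 0, 0, 0, 0, 0], [0, 0, 0, 0, 0, 0, 0], [0, 0, 0, 0, 0, 0, 0], [0, 0, 0, 0, 0, 0, 0]]

```text
time_s: 20.85
tcp_pos: [0.488, 0.059, 0.1902]
ee_rot: [[0.335, -0.942, -0.001], [-0.942, -0.335, -0.0], [-0.0, 0.001, -1.0]]
wrist_force: [0.6, -0.1, -9.0]
gripper_width: 0.685
gripper_force: 30.0
```

```bash
python3 feel.py
```

Run:
```python
from h import *
from station import r
c=r.capture("scene")
cv2.imwrite("pics/end.png",c["pixels"][:,:,::-1])
```

```text
Fz [-8.98 -7.08 -8.64 -9.   -7.8  -8.21 -7.91 -8.16 -8.11] mean -8.21095532495087 effort [-30.9883678   20.17286519]
21.25 [0.4881244  0.05901122 0.19058905] 0.6873563389819086 29.99824693892151 [ 25.9  10.6 -20.6  -0.  -58.8  -6.3]
[-4.790e-02  5.283e-01  3.030e-02  8.850e-02  9.550e+02]
[-1.623e-01  5.697e-01  3.070e-02  8.870e-02  1.276e+03]
```

View pics/end.png

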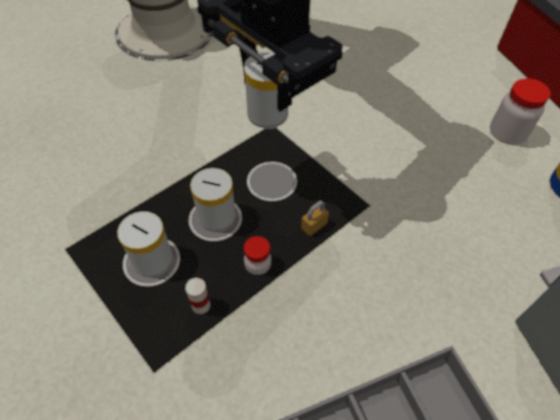

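The picture shows the left tin held upright at (267,95), above its empty circle at (272,181). The other two tins stand on their circles at (214,200) and (147,245), and the bystanders haven't moved. I'm handing in the job.

```bash
python3 -c "
from station import r
print(r.finish_job())"
```

```text
the job is handed in; nothing more can be done
None
```

I weighed all three tins from left to right and handed the job in holding the left one, the heaviest at about 8.1 N (middle 4.1 N, right 4.6 N), upright about 15 cm above the mat; the other two tins stand on their circles, the bystanders look unmoved, and no verdict was shown.

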